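Load a converter module under the leaf spring of its test nest

ROBOT

A 6-joint arm with a two-finger parallel gripper is mounted at the origin on the work surface. World frame = base frame: x ahead of the robot, y to its left, z up, the work surface at z = 0. Lengths are in m, angles in rad, forces in N, time in s.
With the tool pointing down it reaches from about 0.225 to 0.875 m from the base axis. Payload 3.4 kg.
Tool frame: the origin (TCP) lies at the very end of the fingers, on their centre line; the grasp point (between the pads) lies 19 mm behind it; z points along the fingers, y is the direction in which the jaws open and shut (so a half turn about z gives the same grasp; the last joint's range is limited). The gripper opens to 85 mm and grips with 20 to 120 N. Pads are 22 mm wide; open, the fingers measure 114 mm over their backs; the gripper's body (76 mm by 85 mm) begins 54 mm behind the grasp point. The pads swing forward as they close: fully open they stand 13 mm farther back than shut.
Start: joints at [-1.272, 0.276, 1.505, -0, 1.361, -0.121], TCP at [0.234, -0.525, 0.192] pointing down, gripper open.
Joint ranges: [-2.89, 2.89], [-0.75, 2.08], [0.22, 2.7], [-1.18, 4.32], [0.11, 2.71], [-2.7, 2.7]. Speed limits (rad/s): [2.57, 2.57, 3.14, 3.14, 3.14, 3.14].

INTERFACE

Orientations are given as a unit quaternion [w, x, y, z].
In Python, from rig import get_state, get_image, calibration, sign_off gives the robot as it stands. The module is installed in compiled form; this text tells all that it offers.
- The arm moves only by the tool drive_tool, never from a script. Its argument "targets" is one flat list of numbers, 7 for each row, row after row: the turn, a rotation vector about the tool's x, y, z in degrees, then the shift along the tool's x, y, z in mm, then the opening, from 0 (shut) to 1 (fully open). In form: [wx, wy, wz, tx, ty, tz, fingers, wx, wy, wz, tx, ty, tz, fingers, ...]. A call has 1 to 12 rows; each row shifts and turns the commanded pose from where the row before left it, along the tool's axes as they then stand; what a row does not reach is not made up. A row lasts 1/8 s, in which the tool goes at most 62.5 mm and 10.7 degrees, less where a joint would pass 70% of its speed; a pose out of reach is approached as far as the arm can. A call is refused whole if a number of a shift passes 62.5 or a number of a turn 10.7, either way. A call with a gripper value outside its range is refused whole. The fingers move at their own pace and stop on an object; "grip_force" is the grip in N (left out, the last holds). Time passes only in rows, so rows that do not move let the fingers close. It gives the time, the measured TCP pose, the force and the opening at its end, in the units of the state.
- get_state(): the state, without advancing time (a new reading comes with each control period).
- get_image(name): name is "side" or "top"; returns the picture (420x560x3 uint8, red, green, blue); there is no depth.
- calibration(name): a dict with "mtx" (3x3 intrinsics, pixels), "distortion" ([k1, k2, p1, p2, k3] as OpenCV has them; the pictures are not rectified), "world_to_cam" (4x4, takes a point from world to camera coordinates). Camera axes: x right, y down, z forward; pixel columns grow to the right and rows downward; lengths in m; the calibration is good to about 2 mm. A picture is of the moment at which its call begins. calibration takes no time and is no camera call.
- sign_off(): hands the job in, once; it reports no verdict.
The state is a dict: "clock": time; "qpos": joint angles; "qd": joint speeds; "effort": joint torques, N m; "position": TCP position; "ee_rot": TCP orientation; "contact_force": force on the tool from outside, world axes, zero at the start; "moment": the same for the moment, N m; "width": finger opening in m.
Only numpy, scipy, OpenCV 4.12 (cv2) and the standard library are available. Lean on these libraries where they do the work, as an engineer would, in place of code of your own. Each camera call takes 0.05 s, during which the arm holds its last target.

TASK

One of the two test nests has its converter module still lying loose at the open near end of the sprung bed: with your fingertips on top of it, press the module down hard against the bed's springs and, keeping it pressed, slide it under the bridge and the leaf spring until it is fully home against the end stop. Then let go of it and press the start button of that same nest. Do not pick the module up or tip it, do not press the button before the module is home, and leave the neighbouring nest and everything else on the bench alone.

Things in the scene. Friction and masses are not known exactly. Their poses are not given: they have to be found in the camera images.
- nest: the test nest to load, fixed to the bench: aluminium base plate 250 x 100 x 10 mm, two black guide rails along its x, 65 mm apart inside, tops at z = 44 mm. Origin on the bench under the plate's centre; x points the way the module is slid in (open near end to end stop), z up. A switch box, 75 x 50 mm, 36 mm tall, stands beside the rail at the open end, centred at x = -50, y = -78 mm
- bridge_lip (a point): middle of the underside of the bridge, an aluminium bar across the rails (nest x = 58 to 70 mm, underside at z = 48.2 mm, top at 59 mm); this point is at nest x = 64, y = 0. A free module stands 4.5 mm too high to pass under. Behind the bar a 30 mm wide spring-steel leaf slopes down to its tip at nest x = 100 mm
- stop_face (a point): on the face of the black end stop that the module comes up against: nest x = 110, y = 0, z = 40 mm; the stop's top is at z = 56 mm
- nest_b: the neighbouring nest, the same in every size, with its own module already home under the leaf and on test; not to be touched. Same origin and axes
- module_mid (a point): centre (half-way up) of the module to load: a loose flat brick 117 mm long (along the nest's x), 61 wide, 12.7 thick, about 0.24 kg, flat aluminium top over a black case. It starts flat on the sprung bed with its centre at nest x = -40 to -12 mm, its top at z = 52.7 mm; home, its centre is at nest x = 51.5 mm. It slides easily on the bed; fingertips pressed on top grip it and carry it along
- bed (a joint): how far the sprung bed (208 x 62 mm between the rails, free top at z = 40 mm) is pushed down, m: 0 free, 0.012 on its hard stop. It stays level. A push on the module's top of 6 to 7 N starts it, 1.1 N more per mm: 12 N at 5 mm, 19 N at the stop. The module clears the bridge from 5 mm on, but pressed less than about 9 mm down it jams at the leaf and the fingertips slip; 10 to 12 mm is right
- leaf (a joint): how far the leaf spring is lifted, rad: 0 hanging free (tip at z = 40.2 mm), about 0.24 when it bears on a released module under it with about 12 N. It drags on the module as that is slid in, takes part of the load off the fingers, and once they are off it holds the module about 5 mm down
- start (a joint): travel of the start button, m: 0 out, 0.006 fully in (about 5 N); springs back when released; pressed means beyond 4 mm
- start_top (a point): centre of the start button's top face: a round white button, 28 mm diameter, in a grey collar on the switch box, 58 mm above the bench; pressed straight down
- spare_module: a second converter module like the first, lying on the bench away from the nests, 117 x 61 x 12.7 mm; origin at the centre of its underside
- capacitor: dark upright capacitor can, 35 mm diameter, 45 mm tall, standing between the two nests; origin at the centre of its underside
- heatsink: finned aluminium heatsink, 60 x 50 x 32 mm, between the far ends of the nests; origin at the centre of its underside
- toroid: copper-coloured ring inductor, 44 mm across, 18 mm tall, lying between the near ends of the nests; origin at the centre of its underside
- screwdriver: screwdriver lying on the bench to the right; origin on the bench under its middle
- screw_tray: grey divided tray of screws, 120 x 160 x 30 mm, to the left; origin at the centre of its underside
- multimeter: black multimeter lying on its back, 170 x 85 x 36 mm, to the right; origin at the centre of its underside
Things that resemble listed ones, but are neither listed nor needed, are in the scene too. Leave any orange or turquoise look-alike of the part that bears module_mid alone.

How it is judged:
By the outcome, as a careful person would: the job done as asked, in the order asked, and still so for the second after the job is handed in, with the robot touching nothing.
It also fails if it takes over 48 s, if anything falls off the work surface, if the arm or the gripper's body presses on something with over 40 N, if the wrist force passes 120 N, or if a joint passes its speed limit or range.

## Working session

There is one attempt and no reset: what is moved stays moved. The work goes in short steps, Python scripts to look and compute and a tool call to move; the robot and the scene stay as the last step left them, time stands still between calls to the robot, and variables do not carry over. Pictures are saved under pics/ and viewed, and the job is handed in when it is done.

Besides the shell and the picture viewer there is one more tool, called after "Call:" as name(argument=value, ...) on one line, values as JSON. drive_tool: Moves the arm, as the interface text tells. Its arguments: {"type":"object","properties":{"targets":{"type":"array"},"grip_force":{"type":"number"}},"required":["targets"]}

```bash
mkdir -p pics
python3 - <<'E'
from rig import *
import cv2
for n in ("side","top"):
    im=get_image(n); cv2.imwrite(f"pics/{n}0.png",im[:,:,::-1])
    c=calibration(n); print(n,c["mtx"],c["distortion"],c["world_to_cam"])
s=get_state();print(s)
E
```

```text
side [[456.94498409   0.         290.06053732]
 [  0.         456.94498409 212.63072832]
 [  0.           0.           1.        ]] [0.0483669 0.        0.        0.        0.       ] [[ 0.98100216 -0.19385342  0.00745718 -0.50661197]
 [-0.13755134 -0.7221614  -0.67791042  0.09724426]
 [ 0.13680054  0.66400585 -0.73510669  1.1204529 ]
 [ 0.          0.          0.          1.        ]]
top [[507.29552334   0.         280.87691528]
 [  0.         507.29552334 212.24661941]
 [  0.           0.           1.        ]] [0.06298117 0.         0.         0.         0.        ] [[ 0.00530701 -0.99996696 -0.00615702 -0.01503539]
 [-0.9802596  -0.0039853  -0.19767458  0.53648166]
 [ 0.19764352  0.00708454 -0.98024836  1.21538944]
 [ 0.          0.          0.          1.        ]]
{'clock': 0.1, 'qpos': array([-1.27199704e+00,  2.76560582e-01,  1.50600125e+00,  5.70271432e-07,
        1.36071207e+00, -1.20999130e-01]), 'qd': array([ 0.00099983, -0.00112128, -0.00433889,  0.00022686,  0.00165733,
       -0.00016343]), 'effort': array([ 1.49683154e-03, -4.17701411e+01, -2.46403491e+01, -2.81657867e-04,
        5.84423091e-03, -1.19546314e-05]), 'position': array([ 0.23419372, -0.5245609 ,  0.19151194]), 'ee_rot': array([-8.37331164e-04,  9.78051587e-01,  2.08361190e-01, -7.43556085e-05]), 'contact_force': array([-0.09048883,  0.58829341, -0.08739799]), 'moment': array([ 0.02125118, -0.01089818,  0.00841096]), 'width': 0.08548213986832905}
```

View pics/top0.png

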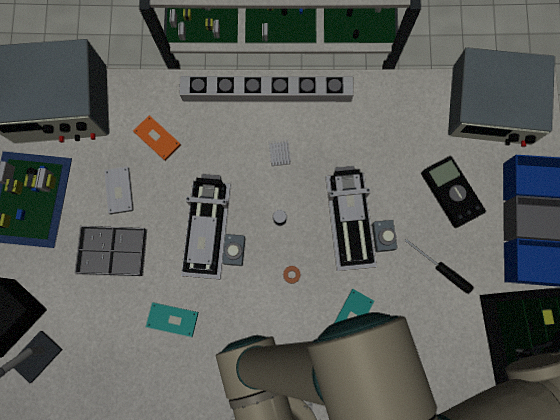

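View pics/side0.png

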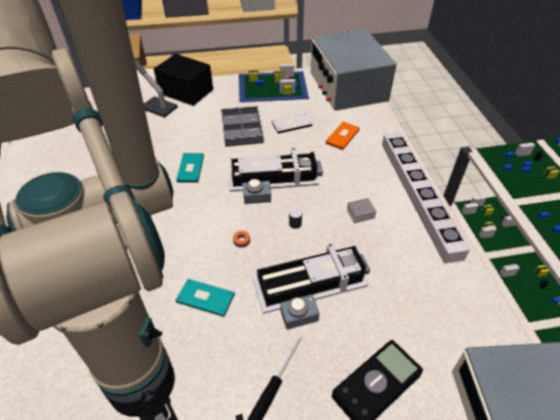

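The left nest in the top view (around pixel 205,225) has its module lying near the open end. The right nest is already loaded. I'll enlarge both views.

Run:
```python
import cv2
a=cv2.imread("pics/top0.png")[165:290,165:265]; cv2.imwrite("pics/topc.png",cv2.resize(a,None,fx=4.8,fy=4.8,interpolation=cv2.INTER_CUBIC)[:600])
a=cv2.imread("pics/side0.png")[135:215,215:335]; cv2.imwrite("pics/sidec.png",cv2.resize(a,None,fx=6.5,fy=6.5,interpolation=cv2.INTER_CUBIC))
```

```text
(no output)
```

View pics/topc.png

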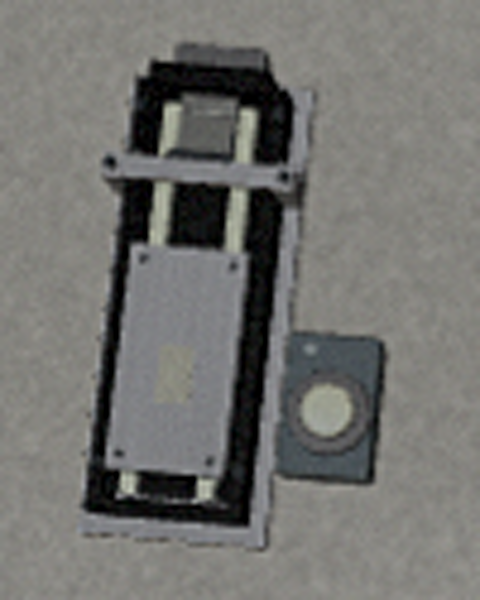

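View pics/sidec.png

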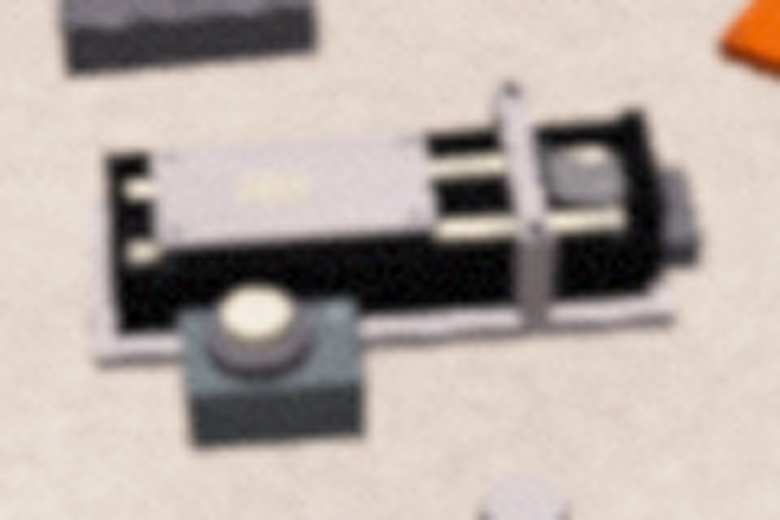

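```bash
cat > h.py <<'E'
import numpy as np, cv2
from rig import *
C={n:calibration(n) for n in("side","top")}
def proj(n,P):
    c=C[n];T=c["world_to_cam"];r,_=cv2.Rodrigues(T[:3,:3])
    return cv2.projectPoints(np.atleast_2d(P).astype(float),r,T[:3,3],c["mtx"],np.array(c["distortion"]))[0][:,0]
def ray(n,uv):
    c=C[n];T=c["world_to_cam"]
    p=cv2.undistortPoints(np.array([[uv]],float),c["mtx"],np.array(c["distortion"]))[0,0]
    R=T[:3,:3];return -R.T@T[:3,3], R.T@np.array([p[0],p[1],1])
def atz(n,uv,z):
    o,d=ray(n,uv);return o+d*(z-o[2])/d[2]
def crop(u,v,f,x0,y0): return ((u+.5)/f-.5+x0,(v+.5)/f-.5+y0)
E
python3 - <<'E'
from h import *
from scipy.optimize import least_squares
t=lambda u,v:crop(u,v,4.8,165,165); s=lambda u,v:crop(u,v,6.5,215,135)
print("button top",atz("top",t(327,410),.058),"side",atz("side",s(257,312),.058))
mt=[atz("top",t(*q),.0527) for q in((133,247),(247,252),(222,475),(105,465))]
ms=[atz("side",s(*q),.0527) for q in((425,135),(437,222),(160,247),(150,155))]
for m in(mt,ms):
    m=np.array(m);print(m[:,:2].round(4).tolist(),m.mean(0), np.linalg.norm(m[0]-m[3]),np.linalg.norm(m[1]-m[0]))
    a=(m[0]+m[1]-m[2]-m[3]);print("yaw",np.degrees(np.arctan2(a[1],a[0])))
obs=[("top",t(327,410),(-50,-78,58)),("side",s(257,312),(-50,-78,58)),
("top",t(82,533),(-125,50,10)),("top",t(265,545),(-125,-50,10)),("top",t(314,92),(125,-50,10)),
("top",t(197,170),(64,0,59)),("side",s(97,354),(-125,-50,10)),("side",s(674,312),(125,-50,10))]
def res(p,per=False):
    c,sn=np.cos(p[2]),np.sin(p[2]);out=[]
    for n,uv,q in obs:
        q=np.array(q)/1e3;P=[p[0]+c*q[0]-sn*q[1],p[1]+sn*q[0]+c*q[1],q[2]]
        out.append(proj(n,P)[0]-uv)
    return np.ravel(out)
r=least_squares(res,[.5,.15,0],x_scale=[.01,.01,.01]);print(r.x,np.degrees(r.x[2]));print(r.fun.reshape(-1,2).round(2))
p=r.x;c,sn=np.cos(p[2]),np.sin(p[2]);R=np.array([[c,sn],[-sn,c]])
for m in(mt,ms): print("module in nest mm",(R@(np.mean(m,0)[:2]-p[:2])*1e3).round(1))
b=np.mean([atz("top",t(327,410),.058),atz("side",s(257,312),.058)],0);print("button nest",(R@(b[:2]-p[:2])*1e3).round(1))
E
```

```text
button top [0.44057335 0.10513347 0.058     ] side [0.44013626 0.10640286 0.058     ]
[[0.5261, 0.2086], [0.5237, 0.1493], [0.4077, 0.1584], [0.4127, 0.2182]] [0.46754083 0.1836265  0.0527    ] 0.11382742079989097 0.059341249816252
yaw -4.66672069071148
[[0.5282, 0.2088], [0.523, 0.1524], [0.4065, 0.1584], [0.4093, 0.2176]] [0.46675301 0.18429411 0.0527    ] 0.11919400714575706 0.05666437541253184
yaw -3.6069466582511756
[ 0.50055102  0.18026086 -0.07924828] -4.54059176042172
[[-0.5  -1.61]
 [ 1.65 -0.23]
 [-1.27  0.57]
 [ 0.14  1.33]
 [ 0.32 -0.14]
 [ 0.21  0.59]
 [-0.86  1.02]
 [ 0.22  0.72]]
module in nest mm [-33.2   0.7]
module in nest mm [-34.    1.3]
button nest [-54.1 -79. ]
```

Call:
drive_tool(targets=[0,0,9.5,0,0,0,0,0,0,9.5,0,0,0,0,0,0,9.5,0,0,0,0])

```text
clock: 0.48
position: [0.2342, -0.5247, 0.1918]
ee_rot: [-0.001, 0.999, -0.042, -0.0]
contact_force: [-0.1, -0.2, 0.1]
width: 0.0317
```

```bash
cat >> h.py <<'E'
from scipy.spatial.transform import Rotation as Ro
def rel(P,s=None):
    s=s or get_state();q=s["ee_rot"];R=Ro.from_quat([q[1],q[2],q[3],q[0]])
    return R.inv().apply(np.array(P)-s["position"])*1e3
def show():
    s=get_state();q=s["ee_rot"];M=Ro.from_quat([q[1],q[2],q[3],q[0]]).as_matrix()
    print(s["clock"],"pos",s["position"].round(4),"yaw",np.degrees(np.arctan2(M[1,0],M[0,0])).round(2),"zax",M[:,2].round(4),"F",s["contact_force"].round(2),"w",s["width"],"q",s["qpos"].round(3))
NX=np.array([.4990,.1810]);YAW=np.radians(-4.5)
def nest(x,y,z):
    c,sn=np.cos(YAW),np.sin(YAW);return np.array([NX[0]+c*x-sn*y,NX[1]+sn*x+c*y,z*1.0])
E
python3 - <<'E'
from h import *
show()
P=nest(-.054,.001,.10);print(P,rel(P))
E
```

```text
0.475 pos [ 0.2342 -0.5247  0.1918] yaw -4.76 zax [-3.0e-04  1.1e-03 -1.0e+00] F [-0.07 -0.19  0.07] w 0.03169958523821384 q [-1.272  0.276  1.506  0.     1.361  0.382]
[0.44524492 0.18623371 0.1       ] [ 151.29981927 -725.91887861   92.46468956]
```

Call:
drive_tool(targets=[0,0,0,9.5,-45,0,0,0,0,0,9.5,-45,0,0,0,0,0,9.5,-45,0,0,0,0,0,9.5,-45,0,0,0,0,0,9.5,-45,0,0,0,0,0,9.5,-45,0,0,0,0,0,9.5,-45,0,0,0,0,0,9.5,-45,0,0,0,0,0,9.5,-45,0,0,0,0,0,9.5,-45,0,0,0,0,0,9.5,-45,0,0,0,0,0,9.5,-45,0,0])

```text
clock: 1.98
position: [0.3899, 0.0059, 0.1922]
ee_rot: [0.0, 0.999, -0.039, 0.0]
contact_force: [-0.3, -0.2, 0.5]
width: 0.0002
```

Run:
```python
from h import *
show()
P=nest(-.054,.001,.10);print(P,rel(P))
```

```text
1.975 pos [0.3899 0.0059 0.1922] yaw -4.44 zax [ 1.e-04 -3.e-04 -1.e+00] F [-0.26 -0.16  0.49] w 0.00017221844052760617 q [-0.164 -0.009  1.851 -0.     1.3    1.485]
[0.44524492 0.18623371 0.1       ] [  41.22036972 -184.08152638   92.13851772]
```

Call:
drive_tool(targets=[0,0,0,8,-35,10,0,0,0,0,8,-35,10,0,0,0,0,8,-35,10,0,0,0,0,8,-35,10,0,0,0,0,8,-35,10,0,0,0,0,0,0,10,0,0,0,0,0,0,0,0])

```text
clock: 2.85
position: [0.4419, 0.1751, 0.1311]
ee_rot: [0.001, 0.999, -0.039, -0.002]
contact_force: [0.6, 0.3, 0.8]
width: 0.0002
```

Run:
```python
from h import *
show()
P=nest(-.054,.001,.10);print(P,rel(P))
im={n:get_image(n) for n in("top","side")}
a=im["top"][150:300,140:290]; b=im["side"][110:230,200:360]
cv2.imwrite("pics/t1.png",cv2.resize(a,None,fx=4,fy=4,interpolation=3)[:,:,::-1])
cv2.imwrite("pics/s1.png",cv2.resize(b,None,fx=5,fy=5,interpolation=3)[:,:,::-1])
```

```text
2.85 pos [0.4419 0.1751 0.1311] yaw -4.42 zax [-0.0032 -0.0014 -1.    ] F [0.61 0.34 0.79] w 0.00022451424675901194 q [ 2.310e-01  1.740e-01  1.804e+00 -1.000e-03  1.167e+00  1.880e+00]
[0.44524492 0.18623371 0.1       ] [  2.5392823  -11.37348368  31.10534287]
```

View pics/t1.png

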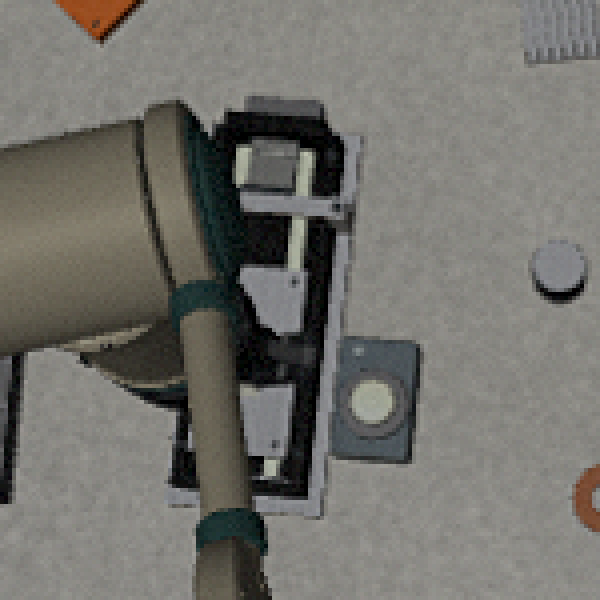

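View pics/s1.png

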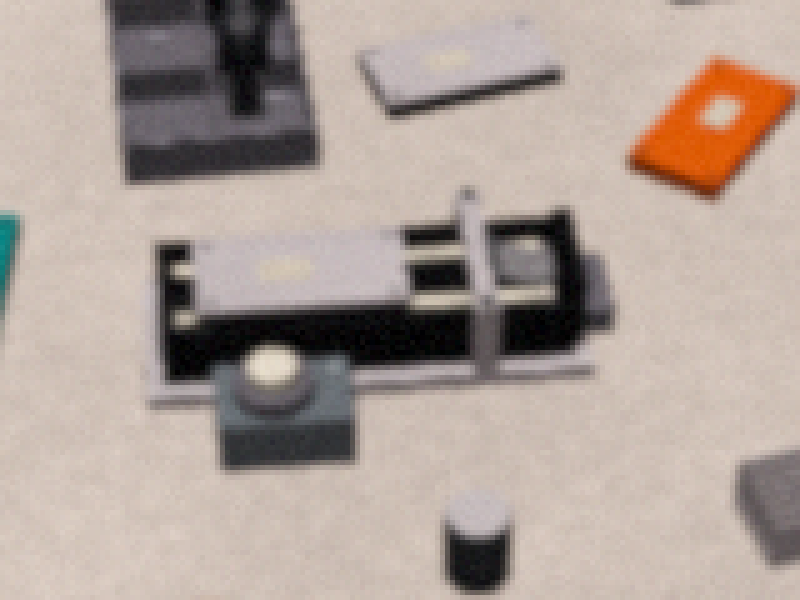

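Call:
drive_tool(targets=[0,0,0,2.5,-11,15,0,0,0,0,0,0,20,0,0,0,0,0,0,20,0,0,0,0,0,0,10,0,0,0,0,0,0,0,0,0,0,0,0,0,0,0])

```text
clock: 3.7
position: [0.4473, 0.1867, 0.0678]
ee_rot: [-0.0, 0.999, -0.039, 0.001]
contact_force: [-0.5, -0.0, 0.6]
width: -0.0004
```

Run:
```python
from h import *
show()
P=nest(-.054,.001,.0527);print(P,rel(P))
n="side";im=get_image(n)
print(proj(n,get_state()["position"]))
b=im[130:220,210:330]
cv2.imwrite("pics/s2.png",cv2.resize(b,None,fx=6,fy=6,interpolation=3)[:,:,::-1])
```

```text
3.7 pos [0.4473 0.1867 0.0678] yaw -4.46 zax [ 1.2e-03  2.0e-04 -1.0e+00] F [-0.53 -0.05  0.64] w -0.0004169742869500709 q [ 0.252  0.249  1.884 -0.     1.007  1.9  ]
[0.44524492 0.18623371 0.0527    ] [-2.06013115  0.64406666 15.07215943]
[[252.40486819 159.72644822]]
```

View pics/s2.png

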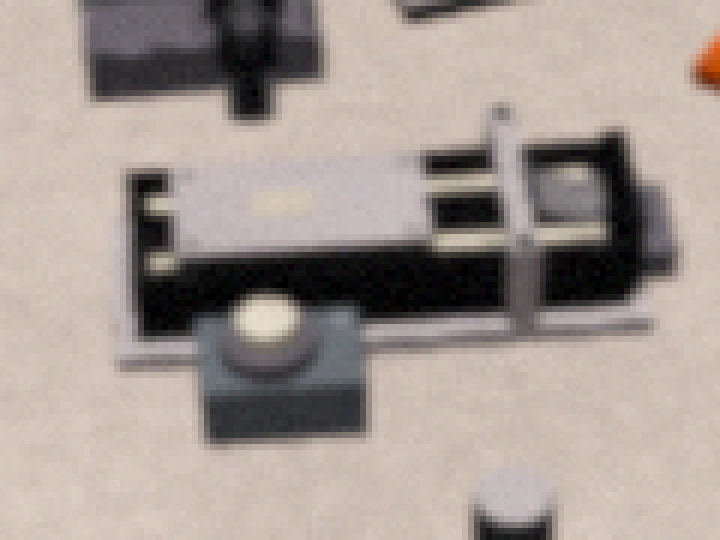

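Run:
```python
from h import *
show()
print(proj("side",[.4419,.1751,.1311]),proj("top",[.4419,.1751,.1311]))
s=get_state()
for dz in(0,.02,.04,.073,.1):
  P=s["position"]+[0,0,dz];print(dz,proj("side",P),proj("top",P))
im=get_image("side");cv2.imwrite("pics/s3.png",cv2.resize(im[40:240,160:400],None,fx=3,fy=3,interpolation=3)[:,:,::-1])
im=get_image("top");cv2.imwrite("pics/t3.png",cv2.resize(im[150:300,140:290],None,fx=4,fy=4,interpolation=3)[:,:,::-1])
```

```text
3.75 pos [0.4474 0.1867 0.068 ] yaw -4.46 zax [ 1.6e-03  4.0e-04 -1.0e+00] F [ 1.02  1.06 -0.36] w -1.1790948147191765e-05 q [ 0.252  0.249  1.884 -0.     1.007  1.9  ]
[[249.63754592 144.46812889]] [[199.33215943 245.40731179]]
0 [[252.40486819 159.72644822]] [[198.87536945 246.59804056]]
0.02 [[252.00795825 154.09365203]] [[197.50200554 245.50321134]]
0.04 [[251.60082327 148.32304565]] [[196.08350071 244.37255285]]
0.073 [[250.90557532 138.48578248]] [[193.638174   242.42381075]]
0.1 [[250.3137727  130.12891797]] [[191.53365227 240.74704246]]
```

View pics/s3.png

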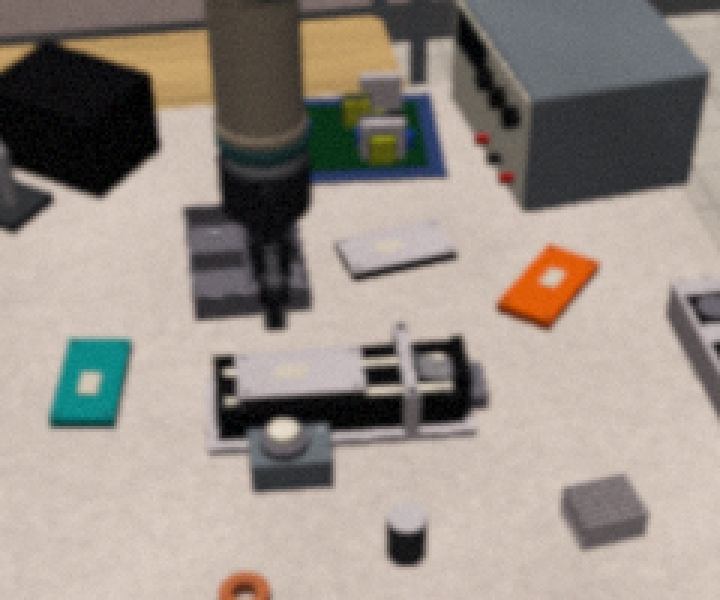

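View pics/t3.png

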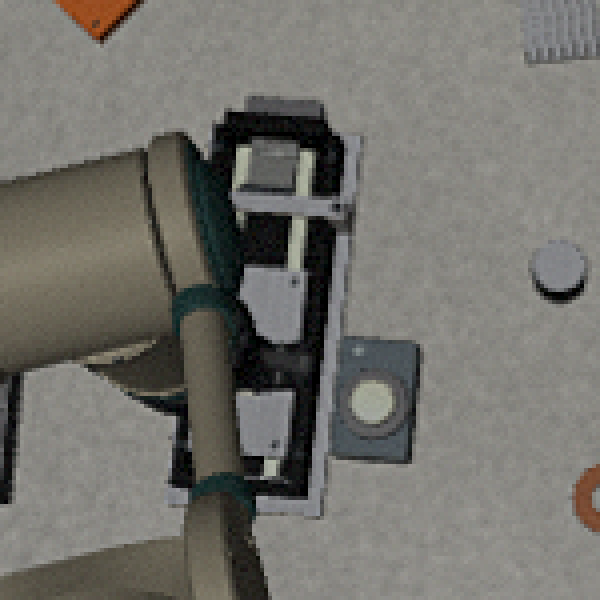

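Run:
```python
from h import *
a=get_image("side");print(get_state()["clock"])
b=get_image("side")
im=((a.astype(float)+b)/2)
c=cv2.resize(im[95:195,215:305].astype(np.float32),None,fx=6,fy=6,interpolation=cv2.INTER_CUBIC)
c=np.clip(255*(np.clip(c,0,255)/255)**.5,0,255).astype(np.uint8)
cv2.imwrite("pics/s4.png",c[:,:,::-1])
```

```text
3.9
```

View pics/s4.png

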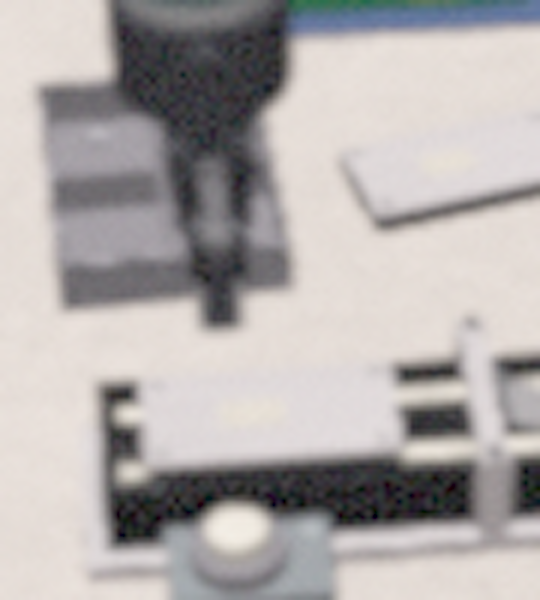

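Call:
drive_tool(targets=[0,0,0,0,0,-20,0.5,0,0,0,0,0,-20,0.5,0,0,0,0,0,0,0.5,0,0,0,0,0,0,0.5])

```text
clock: 4.45
position: [0.4462, 0.1864, 0.1068]
ee_rot: [0.0, 0.999, -0.039, -0.0]
contact_force: [-0.2, 0.3, -0.9]
width: 0.0428
```

Run:
```python
from h import *
show()
p=get_state()["position"];print(proj("side",p),proj("top",p))
a=get_image("side");b=get_image("side")
im=((a.astype(float)+b)/2)
c=cv2.resize(im[75:195,200:320].astype(np.float32),None,fx=5,fy=5,interpolation=cv2.INTER_CUBIC)
c=np.clip(255*(np.clip(c,0,255)/255)**.5,0,255).astype(np.uint8)
cv2.imwrite("pics/s5.png",c[:,:,::-1])
```

```text
4.45 pos [0.4462 0.1864 0.1068] yaw -4.45 zax [-6.e-04 -3.e-04 -1.e+00] F [-0.24  0.28 -0.93] w 0.04278785108001372 q [ 0.252  0.207  1.828 -0.     1.107  1.9  ]
[[251.19382262 148.79141469]] [[196.27775464 244.94837857]]
```

View pics/s5.png

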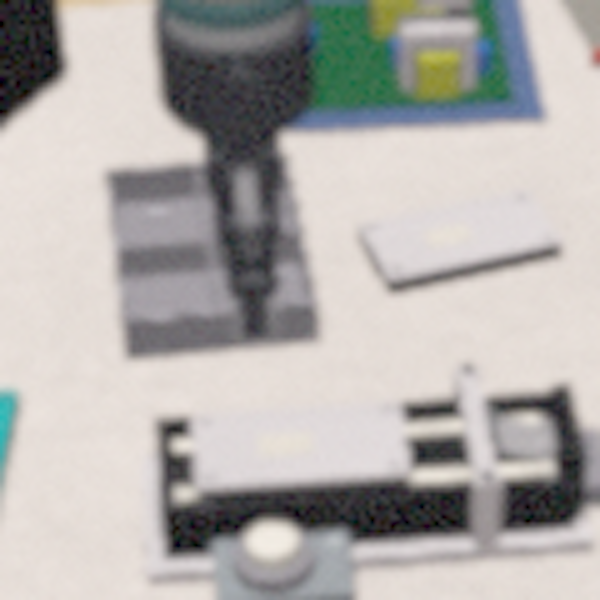

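Call:
drive_tool(targets=[0,0,-10,0,0,0,0,0,0,-10,0,0,0,0,0,0,-10,0,0,0,0,0,0,-10,0,0,0,0,0,0,0,0,0,0,0])

```text
clock: 5.18
position: [0.4462, 0.1864, 0.1065]
ee_rot: [0.0, 0.953, 0.304, -0.001]
contact_force: [0.5, -1.1, 0.4]
width: 0.0
```

Run:
```python
from h import *
show()
p=get_state()["position"];print(proj("side",p),proj("top",p))
a=get_image("side");b=get_image("side")
im=((a.astype(float)+b)/2)
c=cv2.resize(im[75:195,200:320].astype(np.float32),None,fx=5,fy=5,interpolation=cv2.INTER_CUBIC)
c=np.clip(255*(np.clip(c,0,255)/255)**.5,0,255).astype(np.uint8)
cv2.imwrite("pics/s6.png",c[:,:,::-1])
im=get_image("top")
cv2.imwrite("pics/t6.png",cv2.resize(im[150:300,140:290],None,fx=4,fy=4,interpolation=3)[:,:,::-1])
for n in C:
  T=C[n]["world_to_cam"];print(n,-T[:3,:3].T@T[:3,3])
```

```text
5.175 pos [0.4462 0.1864 0.1065] yaw 35.43 zax [-1.5e-03 -5.0e-04 -1.0e+00] F [ 0.49 -1.09  0.37] w 2.6552702056786908e-05 q [ 0.252  0.208  1.828 -0.     1.107  1.204]
[[251.18678654 148.88003086]] [[196.30595262 244.98030869]]
side [ 0.35708495 -0.77196969  0.89335322]
top [ 0.28575725 -0.02150733  1.29733972]
```

View pics/s6.png

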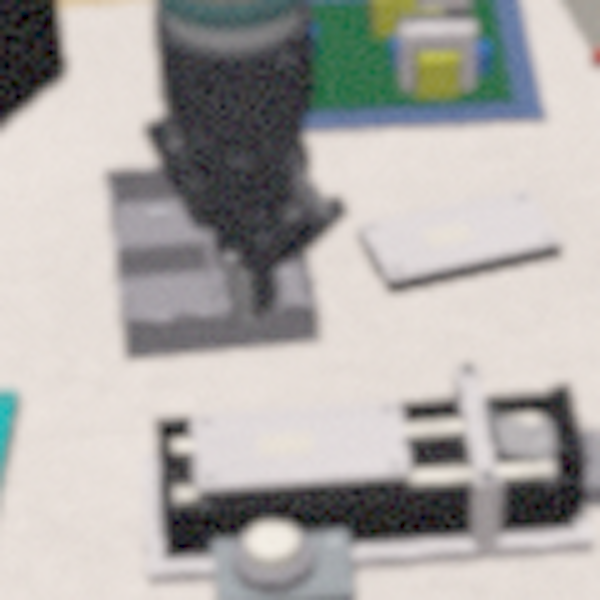

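View pics/t6.png

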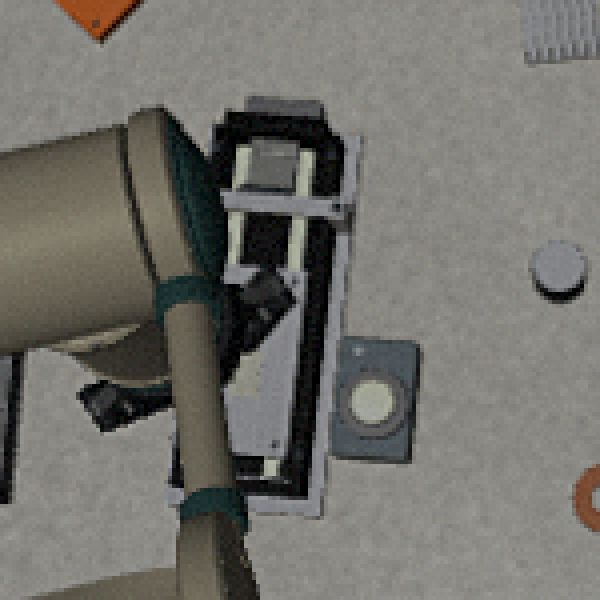

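Call:
drive_tool(targets=[0,0,10,0,0,10,0,0,0,10,0,0,10,0,0,0,10,0,0,10,0,0,0,10,-1,0,10,0,0,0,0,0,0,4,0,0,0,0,0,0,0,0])

```text
clock: 6.08
position: [0.4456, 0.1864, 0.0631]
ee_rot: [0.0, 0.999, -0.038, -0.0]
contact_force: [-0.2, -0.0, 0.6]
width: -0.0002
```

Call:
drive_tool(targets=[0,0,0,0,0,3,0,0,0,0,0,0,3,0,0,0,0,0,0,3,0,0,0,0,0,0,0,0])

```text
clock: 6.58
position: [0.4455, 0.1864, 0.054]
ee_rot: [0.0, 0.999, -0.039, -0.0]
contact_force: [-0.8, -0.3, -0.9]
width: 0.0002
```

Call:
drive_tool(targets=[0,0,0,0,0,2,0,0,0,0,0,0,2,0,0,0,0,0,0,0,0,0,0,0,0,0,0,0])

```text
clock: 7.08
position: [0.4457, 0.1864, 0.0503]
ee_rot: [0.0, 0.999, -0.039, 0.0]
contact_force: [-0.3, 0.1, 0.1]
width: -0.0
```

Run:
```python
from h import *
show()
p=get_state()["position"];print(proj("side",p),proj("top",p))
im=get_image("side")
c=cv2.resize(im[75:195,200:320].astype(np.float32),None,fx=5,fy=5,interpolation=cv2.INTER_CUBIC)
c=np.clip(255*(np.clip(c,0,255)/255)**.5,0,255).astype(np.uint8)
cv2.imwrite("pics/s7.png",c[:,:,::-1])
```

```text
7.075 pos [0.4457 0.1864 0.0503] yaw -4.45 zax [ 1.e-04 -1.e-04 -1.e+00] F [-0.31  0.05  0.06] w -7.91207381818048e-06 q [ 0.252  0.268  1.91  -0.     0.963  1.901]
[[252.15255836 164.74029943]] [[200.14640763 248.2239002 ]]
```

View pics/s7.png

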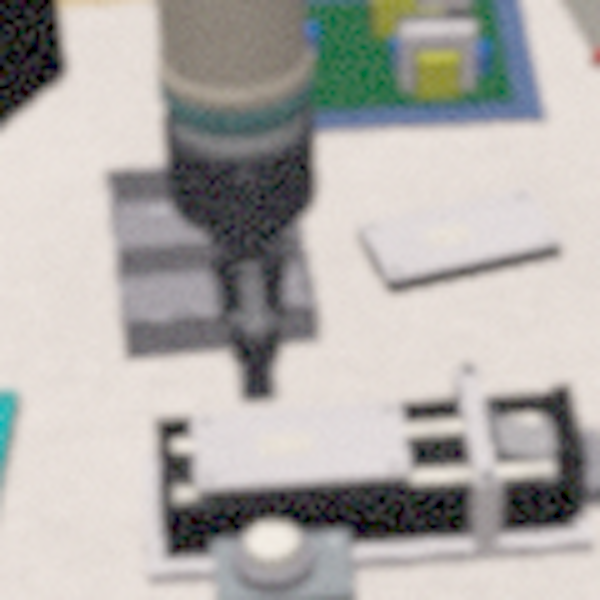

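Call:
drive_tool(targets=[0,0,0,0,0,8,0,0,0,0,0,0,8,0,0,0,0,0,0,6,0,0,0,0,0,0,0,0,0,0,0,0,0,0,0])

```text
clock: 7.75
position: [0.4458, 0.1865, 0.0283]
ee_rot: [0.0, 0.999, -0.039, 0.0]
contact_force: [0.8, 0.0, -0.4]
width: -0.0001
```

Run:
```python
from h import *
show()
p=get_state()["position"];print(proj("side",p),proj("top",p))
im=get_image("side")
c=cv2.resize(im[75:195,200:320].astype(np.float32),None,fx=5,fy=5,interpolation=cv2.INTER_CUBIC)
c=np.clip(255*(np.clip(c,0,255)/255)**.5,0,255).astype(np.uint8)
cv2.imwrite("pics/s8.png",c[:,:,::-1])
```

```text
7.75 pos [0.4458 0.1865 0.0283] yaw -4.45 zax [ 1.e-04 -1.e-04 -1.e+00] F [ 0.8   0.04 -0.42] w -0.00010590717695995285 q [ 0.252  0.297  1.939 -0.     0.906  1.901]
[[252.60603374 170.65345708]] [[201.55119443 249.3123889 ]]
```

View pics/s8.png

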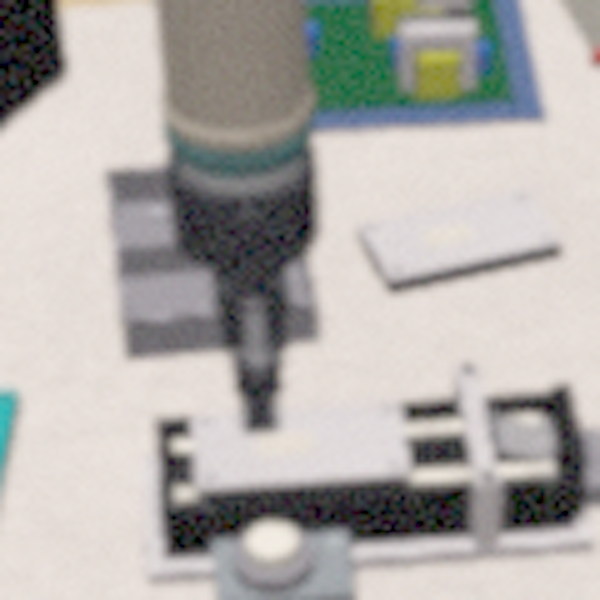

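Call:
drive_tool(targets=[0,0,0,0,0,4,0,0,0,0,0,0,3,0,0,0,0,0,0,2,0,0,0,0,0,0,0,0,0,0,0,0,0,0,0])

```text
clock: 8.43
position: [0.4457, 0.1865, 0.0193]
ee_rot: [0.0, 0.999, -0.039, 0.0]
contact_force: [-0.2, 0.4, 0.5]
width: 0.0002
```

Call:
drive_tool(targets=[0,0,0,0,0,2,0,0,0,0,0,0,1,0,0,0,0,0,0,0,0,0,0,0,0,0,0,0])

```text
clock: 8.93
position: [0.4457, 0.1864, 0.0163]
ee_rot: [0.0, 0.999, -0.039, 0.0]
contact_force: [-0.6, -0.4, 0.0]
width: 0.0001
```

Call:
drive_tool(targets=[0,0,0,0,0,2,0,0,0,0,0,0,0,0,0,0,0,0,0,0,0])

```text
clock: 9.3
position: [0.4457, 0.1865, 0.0143]
ee_rot: [0.0, 0.999, -0.039, 0.0]
contact_force: [-0.0, 0.6, -0.3]
width: -0.0002
```

Run:
```python
from h import *
show()
p=get_state()["position"];print(proj("side",p),proj("top",p))
im=get_image("side")
c=cv2.resize(im[95:195,200:320].astype(np.float32),None,fx=6,fy=6,interpolation=cv2.INTER_CUBIC)
c=np.clip(255*(np.clip(c,0,255)/255)**.5,0,255).astype(np.uint8)
cv2.imwrite("pics/s9.png",c[:,:,::-1])
```

```text
9.3 pos [0.4457 0.1865 0.0143] yaw -4.45 zax [-0.e+00 -1.e-04 -1.e+00] F [-0.04  0.57 -0.33] w -0.00021535447359605748 q [ 0.252  0.315  1.956 -0.     0.87   1.901]
[[252.82741216 174.35474513]] [[202.4380914  250.05616992]]
```

View pics/s9.png

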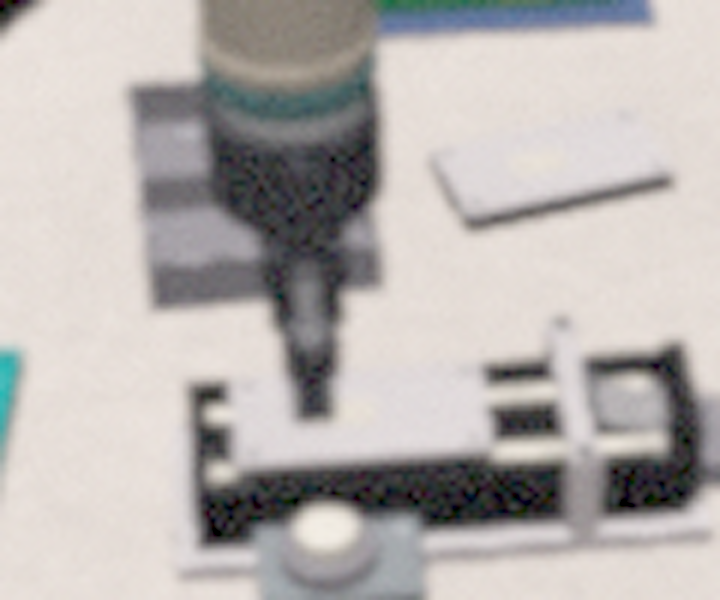

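Call:
drive_tool(targets=[0,0,0,0,0,2,0,0,0,0,0,0,0,0,0,0,0,0,0,0,0])

```text
clock: 9.72
position: [0.4464, 0.1866, 0.0131]
ee_rot: [-0.0, 0.999, -0.039, 0.001]
contact_force: [-0.2, -0.4, 6.7]
width: -0.0001
```

Call:
drive_tool(targets=[0,0,0,0,0,2,0,0,0,0,0,0,0,0,0,0,0,0,0,0,0])

```text
clock: 10.1
position: [0.4466, 0.1867, 0.0114]
ee_rot: [-0.0, 0.999, -0.039, 0.001]
contact_force: [-1.1, -0.6, 8.7]
width: 0.0005
```

Call:
drive_tool(targets=[0,0,0,0,0,3,0,0,0,0,0,0,3,0,0,0,0,0,0,3,0,0,0,0,0,0,0,0,0,0,0,0,0,0,0])

```text
clock: 10.72
position: [0.4476, 0.187, 0.0036]
ee_rot: [-0.001, 0.999, -0.039, 0.002]
contact_force: [-2.1, -0.3, 17.0]
width: -0.0001
```

Run:
```python
from h import *
show()
```

```text
10.725 pos [0.4476 0.187  0.0036] yaw -4.45 zax [ 0.0042  0.0011 -1.    ] F [-2.07 -0.35 17.01] w -0.0001309295495349892 q [ 0.252  0.33   1.969 -0.     0.838  1.901]
```

Call:
drive_tool(targets=[0,0,0,0,0,2.3,0,0,0,0,0,0,0,0,0,0,0,3,0,0,0,0,0,0,5,0,0,0,0,0,0,5,0,0,0,0,0,0,5,0,0,0,0,0,0,5,0,0,0,0,0,0,5,0,0,0,0,0,0,2,0,0,0,0,0,0,0,0,0,0])

```text
clock: 11.98
position: [0.4786, 0.185, 0.002]
ee_rot: [-0.001, 0.999, -0.039, 0.003]
contact_force: [-2.2, -0.3, 19.9]
width: 0.0001
```

Run:
```python
from h import *
show()
im=get_image("side")
c=cv2.resize(im[95:195,200:320].astype(np.float32),None,fx=6,fy=6,interpolation=cv2.INTER_CUBIC)
c=np.clip(255*(np.clip(c,0,255)/255)**.5,0,255).astype(np.uint8)
cv2.imwrite("pics/s10.png",c[:,:,::-1])
```

```text
11.975 pos [0.4786 0.185  0.002 ] yaw -4.46 zax [ 0.0063  0.0017 -1.    ] F [-2.23 -0.33 19.94] w 0.00010652658549390239 q [0.233 0.365 1.913 0.    0.857 1.881]
```

View pics/s10.png

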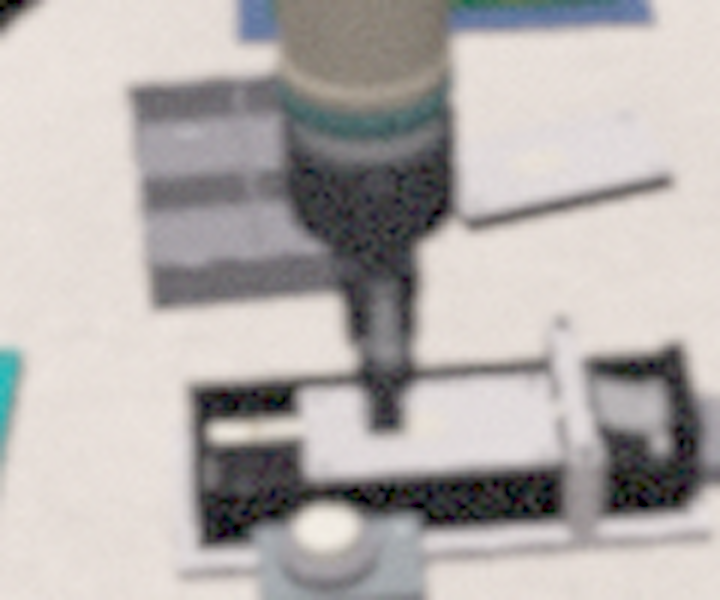

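Call:
drive_tool(targets=[0,0,0,4,0,0.5,0,0,0,0,4,0,0,0,0,0,0,4,0,0,0,0,0,0,4,0,0,0,0,0,0,4,0,0,0,0,0,0,4,0,0,0,0,0,0,0,0,0,0])

```text
clock: 12.9
position: [0.503, 0.1831, 0.0018]
ee_rot: [-0.001, 0.999, -0.039, 0.004]
contact_force: [-1.4, -1.3, 19.7]
width: -0.0002
```

Run:
```python
from h import *
show()
im=get_image("side")
c=cv2.resize(im[95:195,200:320].astype(np.float32),None,fx=6,fy=6,interpolation=cv2.INTER_CUBIC)
c=np.clip(255*(np.clip(c,0,255)/255)**.5,0,255).astype(np.uint8)
cv2.imwrite("pics/s11.png",c[:,:,::-1])
```

```text
12.9 pos [0.503  0.1831 0.0018] yaw -4.45 zax [ 0.0072  0.0016 -1.    ] F [-1.41 -1.33 19.68] w -0.00023650717093645426 q [0.219 0.391 1.866 0.    0.877 1.868]
```

View pics/s11.png

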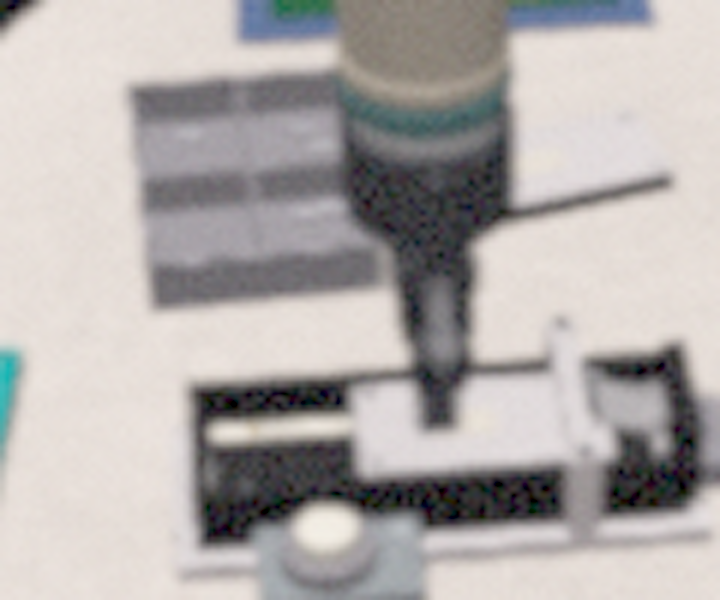

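Call:
drive_tool(targets=[0,0,0,4,0,0,0,0,0,0,4,0,0.5,0,0,0,0,4,0,0,0,0,0,0,4,0,0.5,0,0,0,0,4,0,0,0,0,0,0,0,0,0,0])

```text
clock: 13.7
position: [0.5232, 0.1817, 0.0016]
ee_rot: [-0.001, 0.999, -0.039, 0.004]
contact_force: [-1.3, 0.6, 22.5]
width: -0.0001
```

Call:
drive_tool(targets=[0,0,0,2,0,0,0,0,0,0,2,0,0,0,0,0,0,0,0,0,0])

```text
clock: 14.08
position: [0.5267, 0.1814, 0.0016]
ee_rot: [-0.001, 0.999, -0.039, 0.004]
contact_force: [-2.6, 0.5, 23.0]
width: 0.0003
```

Run:
```python
from h import *
show()
im=get_image("side")
c=cv2.resize(im[95:195,200:320].astype(np.float32),None,fx=6,fy=6,interpolation=cv2.INTER_CUBIC)
c=np.clip(255*(np.clip(c,0,255)/255)**.5,0,255).astype(np.uint8)
cv2.imwrite("pics/s12.png",c[:,:,::-1])
```

```text
14.075 pos [0.5267 0.1814 0.0016] yaw -4.46 zax [ 0.0073  0.0019 -1.    ] F [-2.62  0.49 22.96] w 0.00031644060546996125 q [0.206 0.418 1.818 0.    0.899 1.855]
```

View pics/s12.png

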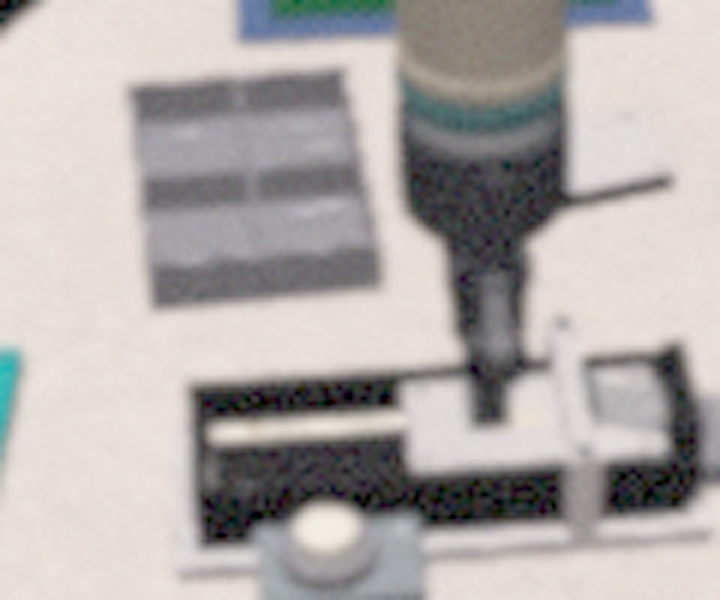

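Call:
drive_tool(targets=[0,0,0,2,0,0.3,0,0,0,0,2,0,0,0,0,0,0,0,0,0,0])

```text
clock: 14.5
position: [0.5309, 0.1811, 0.0016]
ee_rot: [-0.001, 0.999, -0.039, 0.004]
contact_force: [-3.4, 0.2, 24.9]
width: 0.0001
```

Call:
drive_tool(targets=[0,0,0,1.5,0,0,0,0,0,0,1.5,0,0,0,0,0,0,0,0,0,0])

```text
clock: 14.88
position: [0.5326, 0.181, 0.0016]
ee_rot: [-0.001, 0.999, -0.039, 0.003]
contact_force: [-4.1, 0.7, 26.7]
width: 0.0002
```

Run:
```python
from h import *
show()
im=get_image("side")
c=cv2.resize(im[95:195,200:320].astype(np.float32),None,fx=6,fy=6,interpolation=cv2.INTER_CUBIC)
c=np.clip(255*(np.clip(c,0,255)/255)**.5,0,255).astype(np.uint8)
cv2.imwrite("pics/s13.png",c[:,:,::-1])
```

```text
14.875 pos [0.5326 0.181  0.0016] yaw -4.47 zax [ 0.0054  0.002  -1.    ] F [-4.09  0.74 26.66] w 0.00015833957145771165 q [2.030e-01 4.250e-01 1.804e+00 1.000e-03 9.070e-01 1.851e+00]
```

View pics/s13.png

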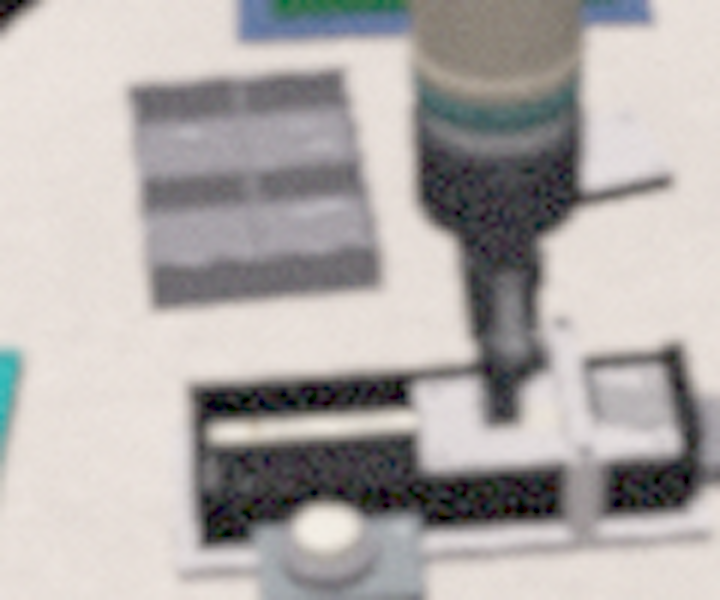

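Call:
drive_tool(targets=[0,0,0,2,0,0,0,0,0,0,2,0,0,0,0,0,0,0,0,0,0])

```text
clock: 15.3
position: [0.5351, 0.1806, 0.0016]
ee_rot: [-0.001, 0.999, -0.039, 0.001]
contact_force: [-7.2, 0.5, 28.4]
width: 0.0001
```

Call:
drive_tool(targets=[0,0,0,2,0,0,0,0,0,0,0,0,0,0,0,0,0,0,0,0,0])

```text
clock: 15.68
position: [0.5368, 0.1805, 0.0015]
ee_rot: [-0.001, 0.999, -0.039, 0.001]
contact_force: [-7.2, 1.0, 29.1]
width: -0.0
```

Run:
```python
from h import *
show()
im=get_image("side")
c=cv2.resize(im[95:195,200:320].astype(np.float32),None,fx=6,fy=6,interpolation=cv2.INTER_CUBIC)
c=np.clip(255*(np.clip(c,0,255)/255)**.5,0,255).astype(np.uint8)
cv2.imwrite("pics/s14.png",c[:,:,::-1])
```

```text
15.675 pos [0.5368 0.1805 0.0015] yaw -4.47 zax [ 0.0025  0.0018 -1.    ] F [-7.23  1.04 29.11] w -4.623723435921393e-05 q [0.2   0.431 1.793 0.002 0.915 1.848]
```

View pics/s14.png

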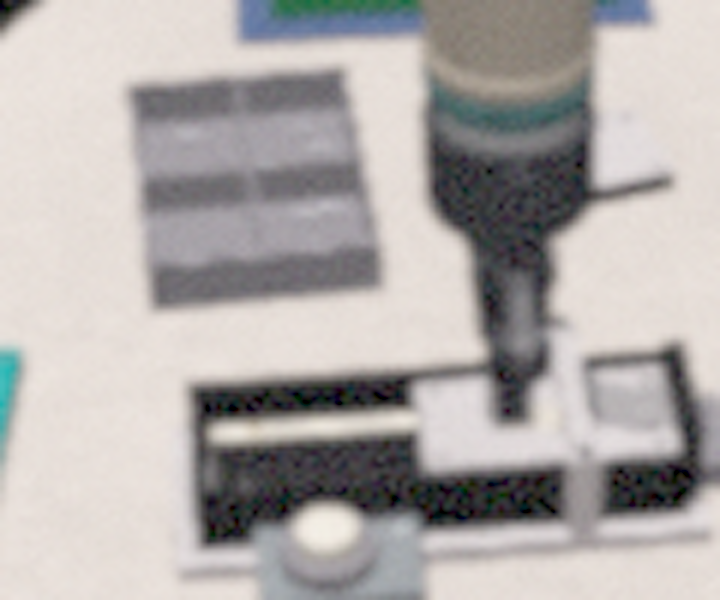

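Run:
```python
from h import *
c,sn=np.cos(YAW),np.sin(YAW);R=np.array([[c,sn],[-sn,c]])
for q in((413,384),(422,477),(683,460),(673,370)):
    P=atz("side",crop(*q,6,200,95),.0411);print(q,(R@(P[:2]-NX)*1e3).round(1))
for x,y,z in((-7,30.5,41.1),(-7,-30.5,41.1),(110,-30.5,41.1),(110,30.5,41.1),(58,-40,59),(125,-50,10),(-125,-50,10)):
    u=proj("side",nest(x/1e3,y/1e3,z/1e3))[0];print(x,y,z,((u-[200,95]+.5)*6).round())
im=get_image("top")
cv2.imwrite("pics/t14.png",cv2.resize(im[150:300,140:290],None,fx=4,fy=4,interpolation=3)[:,:,::-1])
```

```text
(413, 384) [-5.9 33.1]
(422, 477) [ -7.3 -32.1]
(683, 460) [113.4 -33.6]
(673, 370) [118.2  29.9]
-7 30.5 41.1 [412. 388.]
-7 -30.5 41.1 [423. 475.]
110 -30.5 41.1 [675. 457.]
110 30.5 41.1 [656. 371.]
58 -40 59 [567. 450.]
125 -50 10 [710. 532.]
-125 -50 10 [171. 573.]
```

View pics/t14.png

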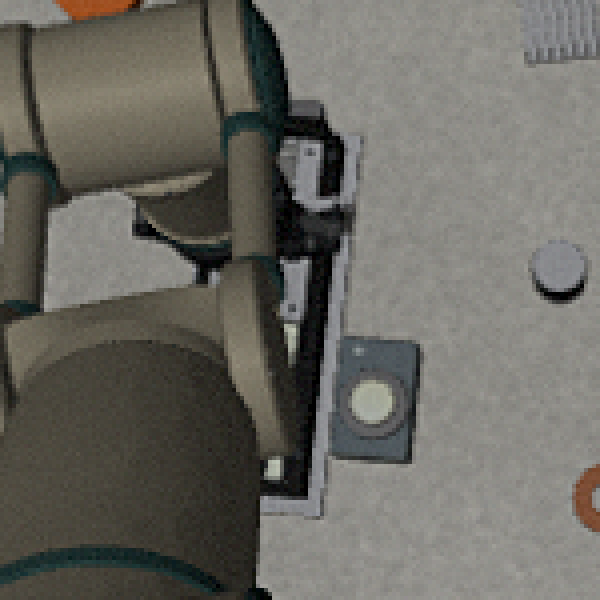

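Call:
drive_tool(targets=[0,0,0,0,0,-4,0,0,0,0,0,0,-5,0,0,0,0,0,0,-8,0,0,0,0,0,0,-15,0,0,0,0,0,0,-20,0,0,0,0,-20,0,-20,0,0,0,0,-40,0,0,0,0,0,0,-40,0,0,0,0,0,0,-20,0,0,0,0,0,0,0,0,0,0])

```text
clock: 17.02
position: [0.4164, 0.1888, 0.0696]
ee_rot: [0.0, 0.999, -0.038, 0.0]
contact_force: [-0.1, 0.3, -0.4]
width: 0.0
```

Run:
```python
from h import *
show()
im=get_image("side")
c=cv2.resize(im[95:195,200:320].astype(np.float32),None,fx=6,fy=6,interpolation=cv2.INTER_CUBIC)
c=np.clip(255*(np.clip(c,0,255)/255)**.5,0,255).astype(np.uint8)
cv2.imwrite("pics/s15.png",c[:,:,::-1])
b=nest(-.0515,-.0785,.058);print("rel button",b,rel(b))
```

```text
17.025 pos [0.4164 0.1888 0.0696] yaw -4.39 zax [ 8.e-04 -0.e+00 -1.e+00] F [-0.09  0.26 -0.41] w 1.5225792052463048e-06 q [ 0.274  0.21   1.936 -0.     0.995  1.921]
rel button [0.44149972 0.10678263 0.058     ] [29.58783995 80.15877039 11.77128863]
```

View pics/s15.png

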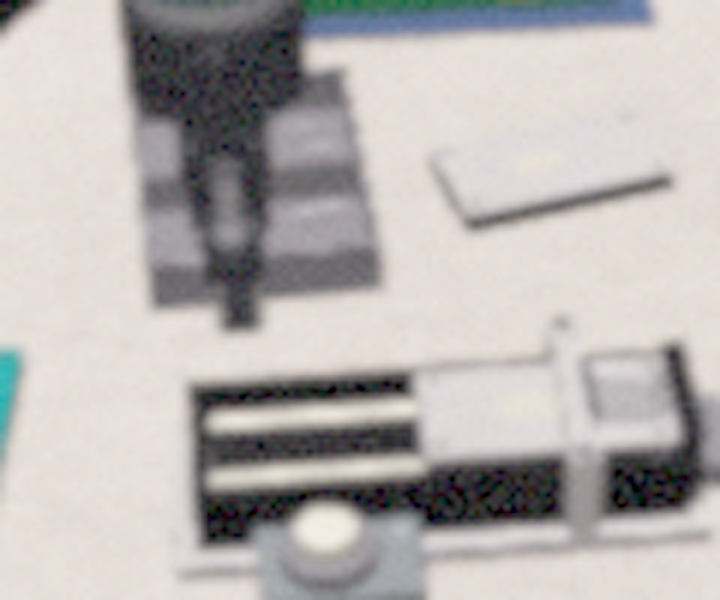

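Run:
```python
from h import *
c,sn=np.cos(YAW),np.sin(YAW);R=np.array([[c,sn],[-sn,c]])
for q in((415,372),(427,462),(683,445)):
    P=atz("side",crop(*q,6,200,95),.0477);print(q,(R@(P[:2]-NX)*1e3).round(1))
im=get_image("top")
cv2.imwrite("pics/t15.png",cv2.resize(im[160:280,180:410],None,fx=3.4,fy=3.4,interpolation=3)[:,:,::-1])
```

```text
(415, 372) [-4.7 33.9]
(427, 462) [ -4.6 -29.4]
(683, 445) [113.5 -30.6]
```

View pics/t15.png

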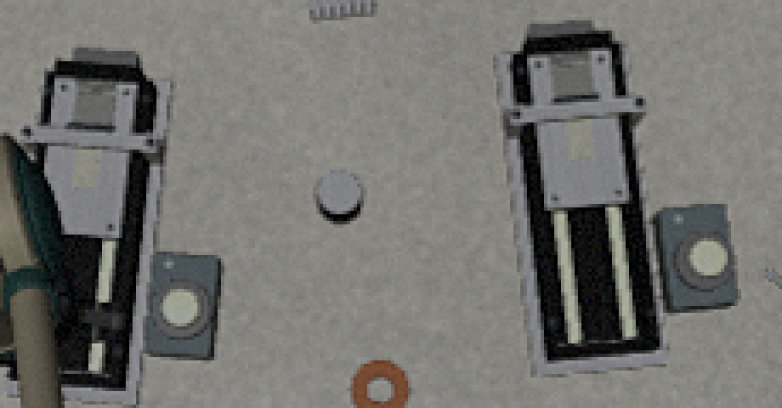

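Call:
drive_tool(targets=[0,0,0,7,20,0,0,0,0,0,7,20,0,0,0,0,0,7,20,0,0,0,0,0,8,20.7,0,0,0,0,0,0,0,20,0,0,0,0,0,0,15,0,0,0,0,0,0,5,0,0,0,0,0,0,0,0,0,0,0,0,0,0,0])

```text
clock: 18.25
position: [0.4404, 0.106, 0.0296]
ee_rot: [-0.0, 0.999, -0.039, 0.001]
contact_force: [-1.2, -0.1, 0.4]
width: -0.0002
```

Run:
```python
from h import *
show()
print(rel([.441,.1062,.0184]))
p=get_state()["position"]+[0,0,.0396];print(((proj("side",p)[0]-[210,105]+.5)*6))
im=get_image("side")
c=cv2.resize(im[105:205,210:330].astype(np.float32),None,fx=6,fy=6,interpolation=cv2.INTER_CUBIC)
c=np.clip(255*(np.clip(c,0,255)/255)**.5,0,255).astype(np.uint8)
cv2.imwrite("pics/s16.png",c[:,:,::-1])
im=get_image("top")
cv2.imwrite("pics/t16.png",cv2.resize(im[160:280,180:300],None,fx=5,fy=5,interpolation=3)[:,:,::-1])
```

```text
18.25 pos [0.4404 0.106  0.0296] yaw -4.44 zax [ 0.0013 -0.     -1.    ] F [-1.2  -0.12  0.36] w -0.0001672777377762385 q [ 0.083  0.255  2.    -0.     0.885  1.731]
[ 0.58049081 -0.20651459 11.21167017]
[267.08707505 450.33376714]
```

View pics/s16.png

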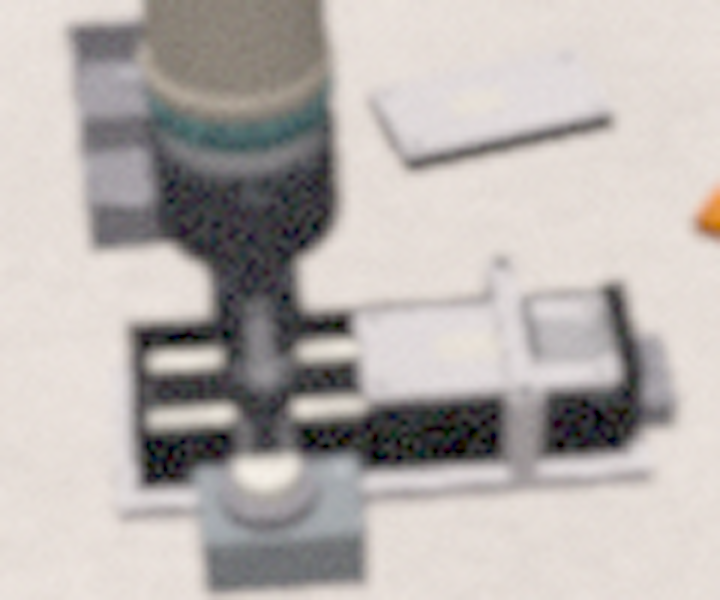

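View pics/t16.png

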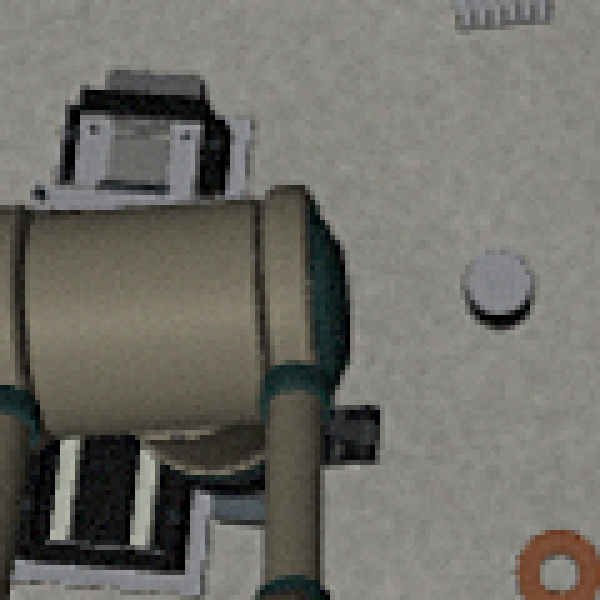

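Call:
drive_tool(targets=[0,0,0,0,0,8,0,0,0,0,0,0,2,0,0,0,0,0,0,2,0,0,0,0,0,0,2,0,0,0,0,0,0,0,0,0,0,0,0,0,0,0])

```text
clock: 19.1
position: [0.439, 0.106, 0.0152]
ee_rot: [0.0, 0.999, -0.039, -0.0]
contact_force: [-3.0, -0.1, 3.6]
width: -0.0002
```

Call:
drive_tool(targets=[0,0,0,0,0,2,0,0,0,0,0,0,1,0,0,0,0,0,0,0,0,0,0,0,0,0,0,0])

```text
clock: 19.6
position: [0.439, 0.106, 0.0129]
ee_rot: [0.0, 0.999, -0.039, -0.0]
contact_force: [-5.0, -1.1, 12.1]
width: 0.0001
```

Run:
```python
from h import *
show();print(get_state()["moment"])
im=get_image("side")
c=cv2.resize(im[105:205,210:330].astype(np.float32),None,fx=6,fy=6,interpolation=cv2.INTER_CUBIC)
c=np.clip(255*(np.clip(c,0,255)/255)**.5,0,255).astype(np.uint8)
cv2.imwrite("pics/s17.png",c[:,:,::-1])
```

```text
19.6 pos [0.439  0.106  0.0129] yaw -4.45 zax [-4.e-04 -1.e-04 -1.e+00] F [-4.96 -1.11 12.13] w 5.152811588967678e-05 q [ 0.083  0.278  2.023 -0.     0.841  1.731]
[-0.04997748  0.78462056  0.01455028]
```

View pics/s17.png

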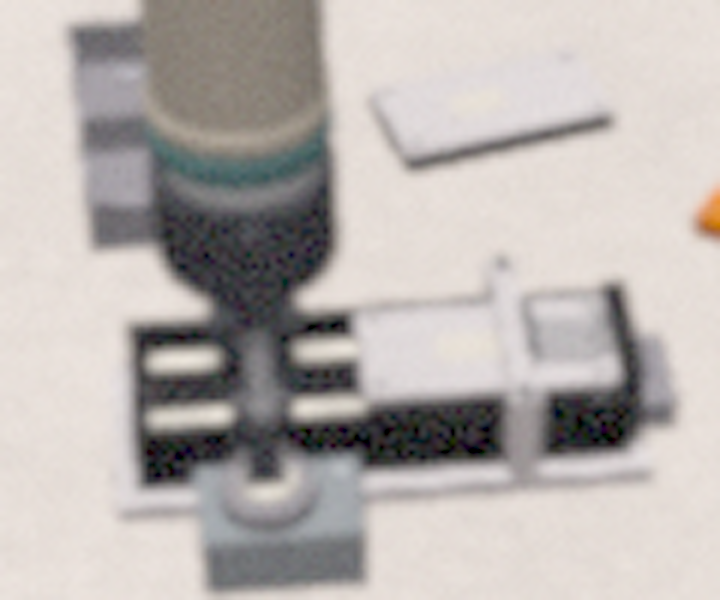

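Call:
drive_tool(targets=[0,0,0,0,0,1,0,0,0,0,0,0,0,0,0,0,0,0,0,0,0])

```text
clock: 20.02
position: [0.4391, 0.106, 0.0127]
ee_rot: [0.0, 0.999, -0.039, -0.0]
contact_force: [-7.0, -0.4, 20.7]
width: 0.0001
```

Call:
drive_tool(targets=[0,0,0,0,0,-1,0,0,0,0,0,0,-2,0,0,0,0,0,0,0,0])

```text
clock: 20.4
position: [0.4391, 0.106, 0.0142]
ee_rot: [0.0, 0.999, -0.039, -0.0]
contact_force: [-3.6, -0.2, 3.2]
width: -0.0
```

Call:
drive_tool(targets=[0,0,0,0,0,-5,0,0,0,0,0,0,-10,0,0,0,0,0,0,-20,0,0,0,0,0,0,-30,0,0,0,0,0,0,-30,0,0,0,0,-30,0,-20,0,0,0,0,-40,0,0,0,0,0,0,-40,0,0,0,0,0,0,0,0,0,0,0,0,0,0,0,0])

```text
schema error: expected a multiple of 7 numbers
```

Run:
```python
from h import *
show()
im=get_image("side")
cv2.imwrite("pics/s18.png",cv2.resize(im[105:205,210:330],None,fx=6,fy=6,interpolation=3)[:,:,::-1])
im=get_image("top")
cv2.imwrite("pics/t18.png",cv2.resize(im[100:340,80:500],None,fx=1.9,fy=1.9,interpolation=3)[:,:,::-1])
```

```text
20.4 pos [0.4391 0.106  0.0142] yaw -4.45 zax [-4.e-04 -1.e-04 -1.e+00] F [-3.55 -0.23  3.22] w -1.4931291494426136e-05 q [ 0.083  0.277  2.021 -0.     0.845  1.731]
```

View pics/s18.png

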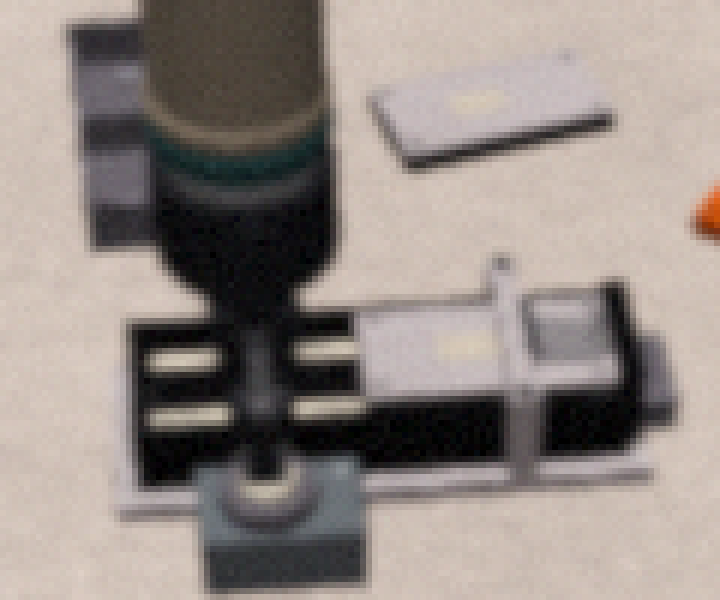

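View pics/t18.png

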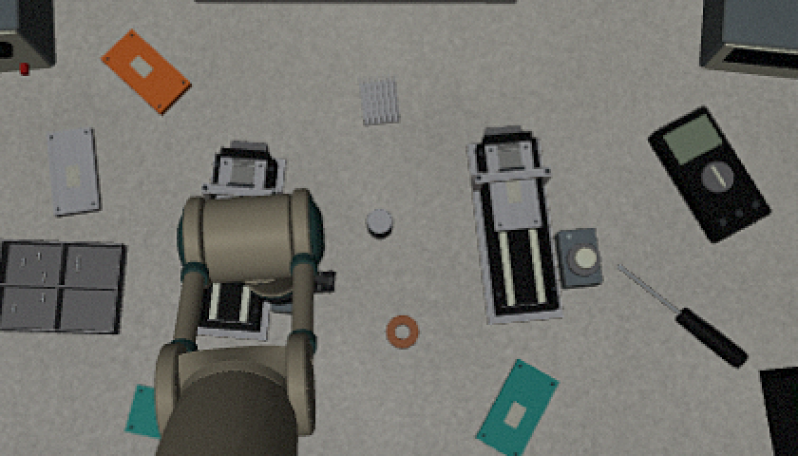

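The lift call was refused because I miscounted the rows, so I'll resend it.

Call:
drive_tool(targets=[0,0,0,0,0,-5,0,0,0,0,0,0,-10,0,0,0,0,0,0,-20,0,0,0,0,0,0,-30,0,0,0,0,0,0,-30,0,0,0,0,0,40,-20,0,0,0,0,0,50,0,0,0,0,0,0,50,0,0,0,0,0,0,50,0,0,0,0,0,0,0,0,0,0,0,0,0,0,0,0])

```text
clock: 21.88
position: [0.4251, -0.0833, 0.1295]
ee_rot: [-0.0, 0.999, -0.039, 0.001]
contact_force: [-0.2, -0.1, 1.0]
width: -0.0001
```

Run:
```python
from h import *
show()
im=get_image("side")
cv2.imwrite("pics/s19.png",cv2.resize(im[105:205,210:330],None,fx=6,fy=6,interpolation=3)[:,:,::-1])
im=get_image("top")
cv2.imwrite("pics/t19.png",cv2.resize(im[160:280,180:410],None,fx=3.4,fy=3.4,interpolation=3)[:,:,::-1])
```

```text
21.875 pos [ 0.4251 -0.0833  0.1295] yaw -4.51 zax [ 1.1e-03  2.0e-04 -1.0e+00] F [-0.22 -0.13  1.05] w -0.00010414652028674834 q [-3.550e-01  1.100e-01  1.889e+00  1.000e-03  1.142e+00  1.294e+00]
```

View pics/s19.png

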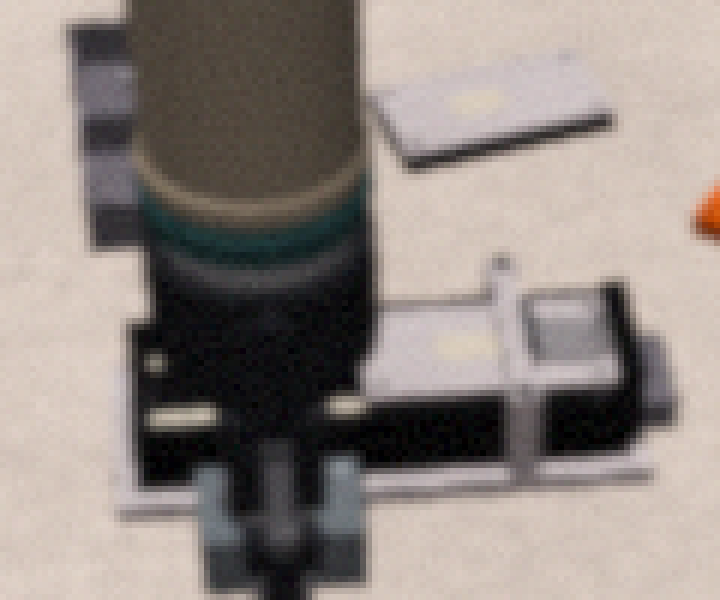

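View pics/t19.png

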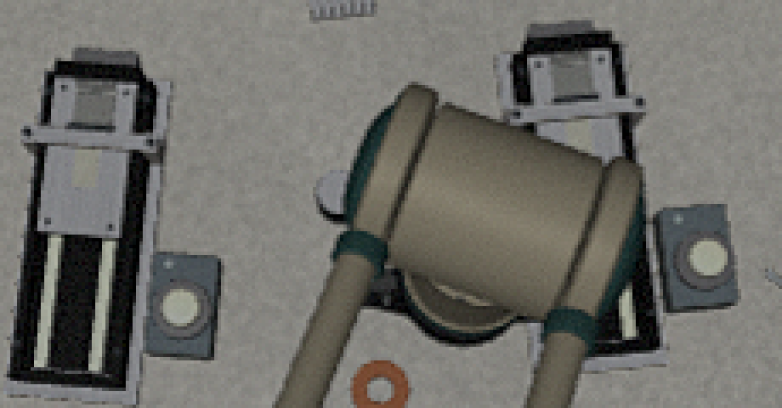

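The module sits home in the left nest: its front edge is against the black stop and the leaf is on top. The button at top-view crop (182,305) is back out, and the tool is in free air between the nests.

```bash
python3 -c "
from rig import *
print(sign_off())"
```

```text
the job is handed in; nothing more can be done
None
```

I loaded the module and pressed the button on the left nest, then handed the job in at about 22 s of the 48 s allowed.

- **Loading:** With the fingers shut, I pressed the module about 11–11.5 mm down. The fingertip force was about 20–29 N. I slid it about 85 mm under the bridge and leaf until it stopped moving and the fingertips slipped forward on it (7 N along the slide).
- **Home check:** Before lifting, the side view put the module's near edge at nest x of about -6 to -7 mm, against -7 mm at home. After release it read about -4.6 mm, within my reading error. In the top view it sat against its stop just like the neighbouring nest's module.
- **Button:** I pressed it down to its hard stop, where the force reached about 21 N with no further travel. That is about 6 mm in. It came back out afterwards, and the tool ended clear of everything.

**Fingertip height disagreed:** The fingertips were about 39.6 mm higher than the reported TCP position. The pictures suggested this and the touch on the module confirmed it, so I took heights from that touch instead of the reported z.

**Sideways force on the button:** The press showed 3–7 N sideways. I took this to be friction. The pictures showed the tip centred on the button and away from the collar.

**Refused call:** One lift call was rejected for a wrong number count and moved nothing. I resent it corrected.

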